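# Return the staining things to their drip trays

### The job

Put the staining bench back in order: pick up the stain bottle, the oil vial, the square staining dish and the slide case, and set each one down (do not drop it) upright and flat on the floor of the steel drip tray that matches its shape and size, fully inside the rim. Leave the beaker and the wash bottle standing where they are.

Things in the scene. Friction and masses are not known exactly. Their poses are not given: they have to be found in the camera images.
- stain_bottle: Round amber glass stain bottle with a paper band and a black cap, upright. Body 50 mm diameter, straight-sided from the base to 52 mm up, then a shoulder; cap 27 mm diameter; 82 mm high overall. 100 to 200 g. Origin: centre of the underside; z up its axis. Belongs in the large round tray.
- oil_vial: Small round immersion-oil vial, amber glass with a white cap, upright. Body 28 mm diameter to 40 mm up, cap 25 mm diameter; 54 mm high overall. 28 to 56 g. Origin: centre of the underside; z up its axis. Belongs in the small round tray.
- staining_dish: Square white ceramic staining dish with a fixed glass lid and a small glass knob. 56 x 56 mm, straight sides to 44 mm up; lid to 50 mm, knob (16 mm diameter) to 60 mm. 140 to 280 g. The lid does not come off. Origin: centre of the underside; x and y along its sides, z up. Belongs in the square tray, sides parallel to the tray's.
- slide_case: Long closed grey plastic case for microscope slides with a small paper label on top: 96 mm long (its x), 38 mm wide (its y), 42 mm high. 90 to 185 g. Origin: centre of the underside; z up. Belongs in the long tray, lying along it, either way round.
- large_round_tray: The larger round drip tray, 66 mm inside diameter (72 outside). Fixed to the bench, stainless-steel rim 3 mm wide standing 8 mm above the bench, flat pale grey floor 3 mm above the bench; identical in finish to the other three trays, told apart by outline and size. Origin: centre of the underside, at bench height; z up. 
- small_round_tray: The smaller round drip tray, 44 mm inside diameter (50 outside). Fixed to the bench, stainless-steel rim 3 mm wide standing 8 mm above the bench, flat pale grey floor 3 mm above the bench; identical in finish to the other three trays, told apart by outline and size. Origin: centre of the underside, at bench height; z up. 
- square_tray: The square drip tray, 72 x 72 mm inside (78 outside). Fixed to the bench, stainless-steel rim 3 mm wide standing 8 mm above the bench, flat pale grey floor 3 mm above the bench; identical in finish to the other three trays, told apart by outline and size. Origin: centre of the underside, at bench height; z up. x and y along its sides.
- long_tray: The long drip tray, 112 mm (its x) by 54 mm (its y) inside (118 x 60 outside). Fixed to the bench, stainless-steel rim 3 mm wide standing 8 mm above the bench, flat pale grey floor 3 mm above the bench; identical in finish to the other three trays, told apart by outline and size. Origin: centre of the underside, at bench height; z up. 
- beaker: Bystander: open, empty glass beaker, 54 mm diameter, 65 mm high, loose, to be left alone. Origin: centre of the underside; z up.
- wash_bottle: Bystander: white plastic wash bottle, 48 mm diameter, 121 mm high with its thin bent spout reaching up to 30 mm to its own x side, loose, to be left alone. Origin: centre of the underside; z up.
Mind the look-alikes: they are no part of the job. Leave any yellow look-alike of the large_round_tray alone. Leave any yellow look-alike of the slide_case alone.

How it is judged:
At the end, for the whole second after the job is handed in: Each of the four things stands upright (within 0.06 rad) and at rest on the floor of its own tray, inside the rim: centre within 12 mm of the tray's centre and underside less than 5.5 mm above the tray's underside; the slide case lies along its tray (within 0.25 rad) (horizontal distance between stain_bottle and large_round_tray below 0.012 m and z of stain_bottle in the frame of large_round_tray below 0.0055 m and angle between each of stain_bottle, oil_vial, staining_dish, slide_case's own z axis and vertical below 0.06 rad and linear speed of each of stain_bottle, oil_vial, staining_dish, slide_case below 0.02 m/s and horizontal distance between oil_vial and small_round_tray below 0.012 m and z of oil_vial in the frame of small_round_tray below 0.0055 m and horizontal distance between staining_dish and square_tray below 0.012 m and z of staining_dish in the frame of square_tray below 0.0055 m and horizontal distance between slide_case and long_tray below 0.012 m and z of slide_case in the frame of long_tray below 0.0055 m and angle between the x axis of slide_case and the x axis of long_tray, either way round below 0.25 rad); the robot touches nothing.
It fails at once if one of the four things was dropped or flung down instead of being set down ((height (world z) of stain_bottle below 0.03 m and linear speed of stain_bottle above 0.7 m/s) or (height (world z) of oil_vial below 0.03 m and linear speed of oil_vial above 0.7 m/s) or (height (world z) of staining_dish below 0.03 m and linear speed of staining_dish above 0.7 m/s) or (height (world z) of slide_case below 0.03 m and linear speed of slide_case above 0.7 m/s)).
It fails at once if the beaker was shifted by more than 30 mm or tipped (distance of beaker from where it was at the start of the episode above 0.03 m or angle between beaker's own z axis and vertical above 0.5 rad).
It fails at once if the wash bottle was shifted by more than 30 mm or tipped (distance of wash_bottle from where it was at the start of the episode above 0.03 m or angle between wash_bottle's own z axis and vertical above 0.5 rad).
It also fails if it takes over 115 s, if anything falls off the work surface, if the arm or the gripper's body presses on something with over 40 N, if the wrist force passes 120 N, or if a joint passes its speed limit or range.

### The arm

A 6-joint arm with a two-finger parallel gripper is mounted at the origin on the work surface. World frame = base frame: x ahead of the robot, y to its left, z up, the work surface at z = 0. Lengths are in m, angles in rad, forces in N, time in s.
With the tool pointing down it reaches from about 0.425 to 0.95 m from the base axis. Payload 3.5 kg.
Tool frame: the origin (TCP) lies between the finger pads; the fingertips stand 17 mm ahead of it and the grasp point (between the pads) lies 2 mm behind it; z points along the fingers, y is the line along which they close (so a half turn about z gives the same grasp; the last joint's range is limited). The gripper opens to 85 mm and grips with 20 to 120 N. Pads are 22 mm wide; open, the fingers measure 114 mm over their backs; the gripper's body (76 mm by 85 mm) begins 54 mm behind the grasp point. The pads swing forward as they close: fully open they stand 13 mm farther back than shut.
Start: joints at [1.187, 0.286, 1.577, -0, 1.279, -0.15], TCP at [0.156, 0.657, 0.248] pointing down, gripper open.
Joint ranges: [-2.77, 2.77], [-0.9, 2.22], [0.21, 2.48], [-1.53, 4.67], [0.24, 2.81], [-2.84, 2.84]. Speed limits (rad/s): [2.79, 2.79, 3.14, 3.14, 3.14, 3.14].

### API

Orientations are given as a unit quaternion [x, y, z, w].
In Python, from workcell import ctrl gives the robot as it stands. The module is installed in compiled form; this text tells all that it offers.
- The arm moves only by the tool carry_out, never from a script. Its argument "series" is a list of rows, each an object of numbers: "tx", "ty", "tz": the shift along the tool's x, y, z in cm; "wx", "wy", "wz": the turn, a rotation vector about the tool's x, y, z in rad; "jaw": the opening, from -1 (shut) to 1 (fully open). A call has 1 to 5 rows; each row is the pose to reach, as a shift and turn from the pose commanded when the call began, along the tool's axes at that moment; what a row does not reach only later rows make up. A row lasts 1/8 s, in which the tool goes at most 62.5 mm and 10.7 degrees, less where a joint would pass 70% of its speed; a pose out of reach is approached as far as the arm can. A call with a gripper value outside its range is refused whole. The fingers move at their own pace and stop on an object; "force" is the grip in N (left out, the last holds). Time passes only in rows, so rows that repeat a pose let the fingers close. It gives the time, the measured TCP pose, the force, the opening and the grip force at its end, in the units of the state.
- ctrl.observe(): the state, without advancing time (a new reading comes with each control period).
- ctrl.capture(name): name is "side" or "top" or "wrist"; returns the picture (384x512x3 uint8, red, green, blue); there is no depth.
- ctrl.camera_info(name): a dict with "camera_matrix" (3x3 intrinsics, pixels), "R" (3x3) and "t" (3): a world point X has camera coordinates R X + t; the wrist camera has in their place "tool_from_camera" (4x4, takes a point from camera to tool coordinates, whose origin is the TCP and whose axes are the flange's). Camera axes: x right, y down, z forward; pixel columns grow to the right and rows downward; lengths in m; the calibration is good to about 2 mm. A picture is of the moment at which its call begins: read the wrist's pose just before it. camera_info takes no time and is no camera call.
- ctrl.hand_in(): hands the job in; it is judged then, once.
The state is a dict: "time_s": time; "qpos": joint angles; "qd": joint speeds; "joint_efforts": joint torques, N m; "position": TCP position; "ee_rot": TCP orientation; "wrist_force": force on the tool from outside, world axes, zero at the start; "moment": the same for the moment, N m; "opening": finger opening in m; "grasp_force": force on a finger pad.
Only numpy, scipy, OpenCV 4.12 (cv2) and the standard library are available. Lean on these libraries where they do the work, as an engineer would, in place of code of your own. Each camera call takes 0.05 s, during which the arm holds its last target. There are 200 camera calls.

## Working session

There is one attempt and no reset: what is moved stays moved. The work goes in short steps, Python scripts to look and compute and a tool call to move; the robot and the scene stay as the last step left them, time stands still between calls to the robot, and variables do not carry over. Pictures are saved under pics/ and viewed, at most 14 in all, crops included, and the job is handed in when it is done.

Besides the shell and the picture viewer there is one more tool, called after "Request:" as a command line: name --argument value ..., lists and objects as JSON in quotes. carry_out: Moves the arm, as the interface text tells. Its arguments: {"type":"object","properties":{"series":{"type":"array","items":{"type":"object","properties":{"tx":{"type":"number"},"ty":{"type":"number"},"tz":{"type":"number"},"wx":{"type":"number"},"wy":{"type":"number"},"wz":{"type":"number"},"jaw":{"type":"number"}}}},"force":{"type":"number"}},"required":["series"]}

```bash
mkdir -p pics; python3 - <<'E'
from workcell import ctrl
import cv2
s=ctrl.observe();print({k:(v if not hasattr(v,'__len__') else [round(float(x),4) for x in v]) for k,v in s.items()})
for n in('side','top'):
    im=ctrl.capture(n);cv2.imwrite(f'pics/{n}0.png',im[:,:,::-1]);print(n,ctrl.camera_info(n))
print(ctrl.camera_info('wrist'))
E
```

```text
{'time_s': 0.0, 'qpos': [1.187, 0.2872, 1.5782, 0.0, 1.2786, -0.15], 'qd': [0.0001, 0.0005, -0.0022, 0.0002, 0.0019, 0.0002], 'joint_efforts': [-0.0008, -40.5985, -29.2623, -0.0002, 0.0059, 0.0], 'position': [0.1561, 0.6561, 0.2469], 'ee_rot': [0.1166, 0.9932, -0.0011, -0.0003], 'wrist_force': [-0.7355, -0.2404, 0.5495], 'moment': [0.0222, 0.026, -0.0061], 'grasp_force': 0.0, 'opening': 0.08549844278010936}
side {'camera_matrix': array([[499.40284886,   0.        , 254.21388059],
       [  0.        , 499.40284886, 192.26212047],
       [  0.        ,   0.        ,   1.        ]]), 'R': array([[ 0.98610785, -0.16505456,  0.01866268],
       [-0.06647145, -0.49508172, -0.86629997],
       [ 0.15222631,  0.85302467, -0.49917539]]), 't': array([-0.50255637,  0.06946301,  1.17280844])}
top {'camera_matrix': array([[414.77632426,   0.        , 253.36638795],
       [  0.        , 414.77632426, 190.00882598],
       [  0.        ,   0.        ,   1.        ]]), 'R': array([[ 0.00395621, -0.99996639, -0.00718044],
       [-0.99826364, -0.00352726, -0.05879855],
       [ 0.05877124,  0.00740059, -0.99824404]]), 't': array([0.0045292 , 0.49283838, 0.98944198])}
{'camera_matrix': array([[294.07685415,   0.        , 256.26145477],
       [  0.        , 294.07685415, 192.99463934],
       [  0.        ,   0.        ,   1.        ]]), 'tool_from_camera': array([[ 1.06552678e-03, -9.45696337e-01, -3.25049694e-01,
         8.33691100e-02],
       [ 9.99999429e-01,  1.03309618e-03,  2.72361104e-04,
        -1.28107736e-03],
       [ 7.82366992e-05, -3.25049799e-01,  9.45696898e-01,
        -1.25175973e-01],
       [ 0.00000000e+00,  0.00000000e+00,  0.00000000e+00,
         1.00000000e+00]])}
```

View pics/top0.png

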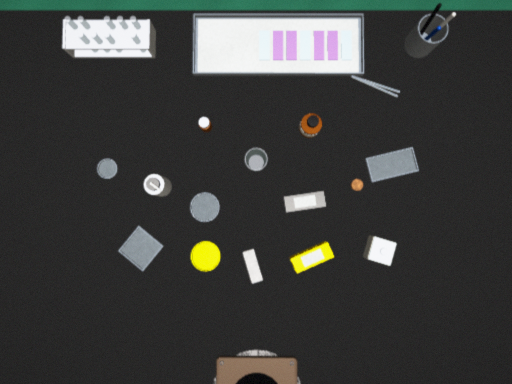

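View pics/side0.png

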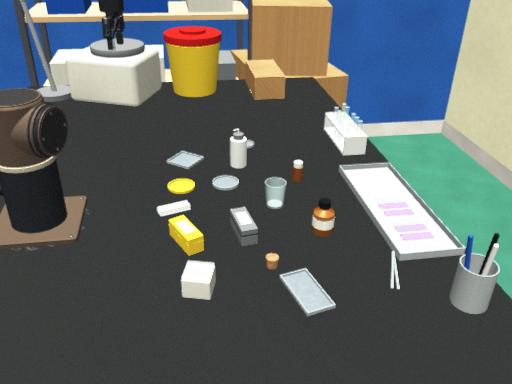

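The top view shows four trays: small round (107,168), large round (205,207), square (140,248) and long (392,164). The things to move are the vial (204,123), stain bottle (311,124), grey case (305,202) and dish (381,250). The beaker (256,159) and wash bottle (155,185) stay put, and the yellow decoys are at (205,256) and (312,257). The side view agrees with this.

```bash
cat > h.py <<'E'
import numpy as np,cv2
from workcell import ctrl
from scipy.spatial.transform import Rotation as Rn
def ray(name,uv,z,pose=None):
    c=ctrl.camera_info(name);uv=np.atleast_2d(uv).astype(float)
    d=np.c_[uv,np.ones(len(uv))]@np.linalg.inv(c['camera_matrix']).T
    if name=='wrist':
        p,q=pose;T=c['tool_from_camera'];R=Rn.from_quat(q).as_matrix()
        o=np.array(p)+R@T[:3,3];d=d@(R@T[:3,:3]).T
    else:
        o=-c['R'].T@c['t'];d=d@c['R']
    return o+d*((z-o[2])/d[:,2])[:,None]
def proj(name,X,pose=None):
    c=ctrl.camera_info(name);X=np.atleast_2d(X)
    if name=='wrist':
        p,q=pose;T=c['tool_from_camera'];R=Rn.from_quat(q).as_matrix()
        Y=((X-np.array(p))@R-T[:3,3])@T[:3,:3]
    else: Y=X@c['R'].T+c['t']
    Y=Y@c['camera_matrix'].T
    return Y[:,:2]/Y[:,2:]
def blob(mask,uv,r):
    """contour (largest) within r px of uv"""
    m=np.zeros_like(mask);u,v=map(int,uv);m[max(0,v-r):v+r,max(0,u-r):u+r]=mask[max(0,v-r):v+r,max(0,u-r):u+r]
    cs,_=cv2.findContours(m,cv2.RETR_EXTERNAL,cv2.CHAIN_APPROX_NONE)
    return max(cs,key=cv2.contourArea)[:,0,:]
def rect(P):
    """minAreaRect in mm on world xy: centre, long, short, yaw of long side"""
    (cx,cy),(w,h),a=cv2.minAreaRect((P[:,:2]*1000).astype(np.float32))
    if w<h: w,h,a=h,w,a+90
    return np.round([cx,cy,w,h,(np.deg2rad(a)+np.pi/2)%np.pi-np.pi/2],2)
E
python3 - <<'E'
from h import *
im=cv2.imread('pics/top0.png');g=im.max(2)
print('cam',-ctrl.camera_info('top')['R'].T@ctrl.camera_info('top')['t'])
for n,uv,r,th,z in [('small',(107,168),16,60,.008),('large',(205,207),20,60,.008),('square',(140,248),25,60,.008),('long',(392,164),30,60,.008),('case',(305,202),25,130,.042),('casefull',(305,202),25,60,.042),('dish',(381,250),22,200,.05),('dishfull',(381,250),22,60,.044),('vialcap',(204,122),12,190,.054),('stain',(311,124),16,60,.052),('beaker',(256,159),16,60,.065),('wash',(155,185),22,60,.1),('cork',(358,185),10,60,.02),('yel',(312,257),28,100,.042)]:
    c=blob((g>th).astype(np.uint8)*255,uv,r);P=ray('top',c,z);R=rect(P)
    print(n,R,c.min(0),c.max(0),'r=%.3f'%np.hypot(R[0],R[1]))
E
```

```text
cam [ 0.43381398 -0.00105504  1.01671527]
small [545.98 366.42  51.84  49.24  -1.57] [ 96 158] [117 178] r=657.539
large [451.46 126.34  73.11  72.93  -1.57] [189 192] [219 222] r=468.805
square [351.65 279.63  83.03  82.8   -0.68] [118 225] [163 271] r=449.278
long [ 557.51 -330.9   122.98   64.84   -1.33] [365 146] [419 182] r=648.315
case [ 465.4  -114.05   94.44   37.74   -1.42] [284 191] [325 211] r=479.171
casefull [ 465.12 -113.99   98.99   41.48   -1.43] [283 190] [326 212] r=478.884
dish [ 351.5  -290.77   54.1    53.65    1.28] [368 237] [395 264] r=456.179
dishfull [ 352.3  -288.2    69.53   60.71    1.28] [363 235] [396 266] r=455.164
vialcap [6.5018e+02 1.2390e+02 2.3810e+01 2.1170e+01 1.0000e-02] [199 117] [208 127] r=661.880
stain [ 6.4484e+02 -1.2728e+02  5.9540e+01  5.1440e+01 -4.6000e-01] [299 113] [322 137] r=657.281
beaker [561.62   1.37  55.75  53.13   0.  ] [244 147] [267 171] r=561.622
wash [499.32 219.7   62.53  51.18  -1.57] [143 173] [171 196] r=545.517
cork [ 507.86 -241.67   31.31   28.94   -1.57] [350 178] [363 190] r=562.429
yel [ 335.21 -129.83   98.98   42.42   -1.15] [290 241] [333 273] r=359.474
```

```bash
cat >> h.py <<'E'
def yaw_of(q):
    y=Rn.from_quat(q).as_matrix()[:,1];return np.arctan2(y[1],y[0])
def down(psi):  # tool y at angle psi, z down
    y=np.array([np.cos(psi),np.sin(psi),0]);z=np.array([0,0,-1.]);return Rn.from_matrix(np.c_[np.cross(y,z),y,z])
def plan(wps,start=None):
    """print shift/turn per call; waypoints (x,y,z,psi) in m, TCP; psi taken mod pi with j6=j1-psi smallest"""
    s=ctrl.observe();p,R=np.array(s['position']),Rn.from_quat(s['ee_rot'])
    if start: p,R=np.array(start[:3]),down(start[3])
    for x,y,z,psi in wps:
        j1=np.arctan2(y,x)
        if psi is None: psi=j1
        psi=j1-((j1-psi+np.pi/2)%np.pi-np.pi/2)
        t=np.array([x,y,z]);T=down(psi);d=R.inv().apply(t-p)*100;w=(R.inv()*T).as_rotvec()
        n=max(np.linalg.norm(d)/6.25,np.linalg.norm(w)/.187)
        print('t',np.round(d,2),'w',np.round(w,3),'rows %.1f'%n,'r %.3f psi %.2f'%(np.hypot(x,y),psi));p,R=t,T
def state():
    s=ctrl.observe();print('t %.2f'%s['time_s'],'p',np.round(s['position'],4),'yaw %.3f'%yaw_of(s['ee_rot']),'F',np.round(s['wrist_force'],1),'open %.4f'%s['opening'],'grip %.1f'%s['grasp_force']);return s['position'],s['ee_rot']
E
python3 - <<'E'
from h import *
print('wash base',ray('side',(238,166),0),ray('side',(238,139),.085))
plan([(.30,.48,.25,.95),(.47,.30,.25,.5),(.65,.124,.22,None)])
E
```

```text
wash base [[0.50004414 0.22633594 0.        ]] [[0.49976972 0.2258759  0.085     ]]
t [-18.07 -13.8   -0.27] w [-0.002  0.     0.387] rows 3.6 r 0.566 psi 0.95
t [-24.3   -4.75   0.  ] w [0.   0.   0.45] rows 4.0 r 0.558 psi 0.50
t [-24.08   7.36   3.  ] w [0.    0.    0.311] rows 4.1 r 0.662 psi 0.19
```

Request:
carry_out --series '[{"tx": -4.5,"ty": -3.4,"tz": 0,"wz": 0.1,"jaw": 1},{"tx": -9,"ty": -6.9,"tz": -0.1,"wz": 0.2},{"tx": -13.5,"ty": -10.3,"tz": -0.2,"wz": 0.3},{"tx": -18.1,"ty": -13.8,"tz": -0.3,"wz": 0.387},{"tx": -18.1,"ty": -13.8,"tz": -0.3,"wz": 0.387}]'

```text
invalid input at $.series[0]: expected keys tx, ty, tz, wx, wy, wz, jaw
```

Request:
carry_out --series '[{"tx": -6,"ty": -1.2,"tz": 0,"wz": 0.11},{"tx": -12,"ty": -2.4,"tz": 0,"wz": 0.22},{"tx": -18,"ty": -3.5,"tz": 0,"wz": 0.33},{"tx": -24.3,"ty": -4.8,"tz": 0,"wz": 0.45},{"tx": -24.3,"ty": -4.8,"tz": 0,"wz": 0.45}]'

```text
invalid input at $.series[0]: expected keys tx, ty, tz, wx, wy, wz, jaw
```

Request:
carry_out --series '[{"tx": -6,"ty": 1.8,"tz": 0.7,"wz": 0.08},{"tx": -12,"ty": 3.6,"tz": 1.5,"wz": 0.16},{"tx": -18,"ty": 5.5,"tz": 2.2,"wz": 0.24},{"tx": -24.1,"ty": 7.4,"tz": 3,"wz": 0.31},{"tx": -24.1,"ty": 7.4,"tz": 3,"wz": 0.31}]'

```text
invalid input at $.series[0]: expected keys tx, ty, tz, wx, wy, wz, jaw
```

All keys are required.

Request:
carry_out --series '[{"tx": -4.5,"ty": -3.4,"tz": 0,"wx": 0,"wy": 0,"wz": 0.1,"jaw": 1},{"tx": -9,"ty": -6.9,"tz": -0.1,"wx": 0,"wy": 0,"wz": 0.2,"jaw": 1},{"tx": -13.5,"ty": -10.3,"tz": -0.2,"wx": 0,"wy": 0,"wz": 0.3,"jaw": 1},{"tx": -18.1,"ty": -13.8,"tz": -0.3,"wx": 0,"wy": 0,"wz": 0.387,"jaw": 1},{"tx": -18.1,"ty": -13.8,"tz": -0.3,"wx": 0,"wy": 0,"wz": 0.387,"jaw": 1}]'

```text
time_s: 0.72
position: [0.3025, 0.4779, 0.2509]
ee_rot: [0.308, 0.951, -0.001, 0.0]
wrist_force: [-0.2, -0.5, -0.1]
opening: 0.0856
grasp_force: 0.0
```

Request:
carry_out --series '[{"tx": -6,"ty": -1.2,"tz": 0,"wx": 0,"wy": 0,"wz": 0.11,"jaw": 1},{"tx": -12,"ty": -2.4,"tz": 0,"wx": 0,"wy": 0,"wz": 0.22,"jaw": 1},{"tx": -18,"ty": -3.5,"tz": 0,"wx": 0,"wy": 0,"wz": 0.33,"jaw": 1},{"tx": -24.3,"ty": -4.8,"tz": 0,"wx": 0,"wy": 0,"wz": 0.45,"jaw": 1},{"tx": -24.3,"ty": -4.8,"tz": 0,"wx": 0,"wy": 0,"wz": 0.45,"jaw": 1}]'

```text
time_s: 1.35
position: [0.4722, 0.298, 0.2509]
ee_rot: [0.512, 0.859, -0.0, -0.0]
wrist_force: [-0.4, 0.2, 0.1]
opening: 0.0854
grasp_force: 0.0
```

Request:
carry_out --series '[{"tx": -6,"ty": 1.8,"tz": 0.7,"wx": 0,"wy": 0,"wz": 0.08,"jaw": 1},{"tx": -12,"ty": 3.6,"tz": 1.5,"wx": 0,"wy": 0,"wz": 0.16,"jaw": 1},{"tx": -18,"ty": 5.5,"tz": 2.2,"wx": 0,"wy": 0,"wz": 0.24,"jaw": 1},{"tx": -24.1,"ty": 7.4,"tz": 3,"wx": 0,"wy": 0,"wz": 0.31,"jaw": 1},{"tx": -24.1,"ty": 7.4,"tz": 3,"wx": 0,"wy": 0,"wz": 0.31,"jaw": 1}]'

```text
time_s: 1.98
position: [0.6519, 0.1228, 0.2194]
ee_rot: [0.638, 0.77, -0.001, -0.001]
wrist_force: [0.0, 0.3, -0.6]
opening: 0.0855
grasp_force: 0.0
```

```bash
python3 - <<'E'
from h import *
P=state();im=ctrl.capture('wrist')[:,:,::-1];cv2.imwrite('pics/w1.png',im)
print(proj('wrist',[[.65,.124,.054]],P))
plan([(.65,.124,.13,None),(.65,.124,.028,None)])
E
```

```text
t 1.98 p [0.6519 0.1228 0.2194] yaw 0.188 F [ 0.   0.3 -0.6] open 0.0855 grip 0.0
[[255.01320139 175.63863989]]
t [ 0.   -0.08  8.97] w [-0.002 -0.001  0.001] rows 1.4 r 0.662 psi 0.19
t [ 0.   0.  10.2] w [0. 0. 0.] rows 1.6 r 0.662 psi 0.19
```

View pics/w1.png

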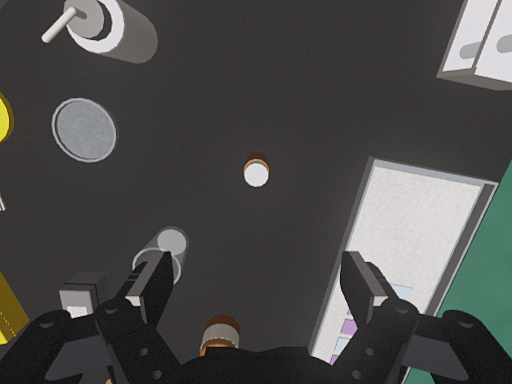

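The vial cap is at about (256,174) and the prediction was (255,176), so the top-camera position is right. The beaker (160,250) and wash bottle (100,25) are clear of the fingers. I'll go down and grip.

Request:
carry_out --series '[{"tx": 0,"ty": 0,"tz": 5,"wx": 0,"wy": 0,"wz": 0,"jaw": 1},{"tx": 0,"ty": 0,"tz": 10,"wx": 0,"wy": 0,"wz": 0,"jaw": 1},{"tx": 0,"ty": 0,"tz": 15,"wx": 0,"wy": 0,"wz": 0,"jaw": 1},{"tx": 0,"ty": -0.1,"tz": 18,"wx": 0,"wy": 0,"wz": 0,"jaw": 1},{"tx": 0,"ty": -0.1,"tz": 19.2,"wx": 0,"wy": 0,"wz": 0,"jaw": 1}]'

```text
time_s: 2.65
position: [0.647, 0.1263, 0.027]
ee_rot: [0.636, 0.772, -0.001, -0.002]
wrist_force: [1.0, 0.1, 0.8]
opening: 0.0855
grasp_force: 0.0
```

Request:
carry_out --series '[{"tx": 0,"ty": 0,"tz": 0,"wx": 0,"wy": 0,"wz": 0,"jaw": 0},{"tx": 0,"ty": 0,"tz": 0,"wx": 0,"wy": 0,"wz": 0,"jaw": -0.3},{"tx": 0,"ty": 0,"tz": 0,"wx": 0,"wy": 0,"wz": 0,"jaw": -1},{"tx": 0,"ty": 0,"tz": 0,"wx": 0,"wy": 0,"wz": 0,"jaw": -1},{"tx": 0,"ty": 0,"tz": 0,"wx": 0,"wy": 0,"wz": 0,"jaw": -1}]' --force 40

```text
time_s: 3.28
position: [0.6511, 0.1239, 0.0314]
ee_rot: [0.637, 0.771, 0.001, 0.001]
wrist_force: [-1.0, 0.7, 5.9]
opening: 0.0267
grasp_force: 39.6
```

```bash
python3 - <<'E'
from h import *
state()
z=.14
plan([(.65,.124,z,None),(.61,.245,z,None),(.546,.366,z,None),(.546,.366,.055,None)])
E
```

```text
t 3.27 p [0.6511 0.1239 0.0314] yaw 0.190 F [-1.   0.7  5.9] open 0.0267 grip 39.6
t [  0.03  -0.07 -10.86] w [0.003 0.    0.001] rows 1.7 r 0.662 psi 0.19
t [12.64 -1.66  0.  ] w [ 0.     0.    -0.193] rows 2.0 r 0.657 psi 0.38
t [13.61 -1.43  0.  ] w [ 0.     0.    -0.209] rows 2.2 r 0.657 psi 0.59
t [0.  0.  8.5] w [0. 0. 0.] rows 1.4 r 0.657 psi 0.59
```

Request:
carry_out --series '[{"tx": 0,"ty": 0,"tz": -1,"wx": 0,"wy": 0,"wz": 0,"jaw": -1},{"tx": 0,"ty": 0,"tz": -3.5,"wx": 0,"wy": 0,"wz": 0,"jaw": -1},{"tx": 0,"ty": 0,"tz": -7,"wx": 0,"wy": 0,"wz": 0,"jaw": -1},{"tx": 0,"ty": 0,"tz": -10,"wx": 0,"wy": 0,"wz": 0,"jaw": -1},{"tx": 0,"ty": 0,"tz": -11,"wx": 0,"wy": 0,"wz": 0,"jaw": -1}]'

```text
time_s: 3.9
position: [0.6507, 0.1238, 0.1419]
ee_rot: [0.637, 0.771, 0.001, 0.001]
wrist_force: [-0.1, 1.0, -0.1]
opening: 0.0269
grasp_force: 39.4
```

Request:
carry_out --series '[{"tx": 2,"ty": -0.3,"tz": 0,"wx": 0,"wy": 0,"wz": -0.03,"jaw": -1},{"tx": 5,"ty": -0.7,"tz": 0,"wx": 0,"wy": 0,"wz": -0.08,"jaw": -1},{"tx": 9,"ty": -1.2,"tz": 0,"wx": 0,"wy": 0,"wz": -0.14,"jaw": -1},{"tx": 11.6,"ty": -1.5,"tz": 0,"wx": 0,"wy": 0,"wz": -0.18,"jaw": -1},{"tx": 12.6,"ty": -1.7,"tz": 0,"wx": 0,"wy": 0,"wz": -0.193,"jaw": -1}]'

```text
time_s: 4.53
position: [0.6068, 0.2464, 0.1369]
ee_rot: [0.558, 0.83, -0.001, -0.001]
wrist_force: [0.5, -0.6, -0.3]
opening: 0.0267
grasp_force: 39.4
```

Request:
carry_out --series '[{"tx": 3,"ty": -0.3,"tz": 0,"wx": 0,"wy": 0,"wz": -0.05,"jaw": -1},{"tx": 7,"ty": -0.7,"tz": 0,"wx": 0,"wy": 0,"wz": -0.1,"jaw": -1},{"tx": 11,"ty": -1.2,"tz": 0,"wx": 0,"wy": 0,"wz": -0.17,"jaw": -1},{"tx": 13.6,"ty": -1.4,"tz": 0,"wx": 0,"wy": 0,"wz": -0.209,"jaw": -1},{"tx": 13.6,"ty": -1.4,"tz": 0,"wx": 0,"wy": 0,"wz": -0.209,"jaw": -1}]'

```text
time_s: 5.15
position: [0.5437, 0.3664, 0.138]
ee_rot: [0.469, 0.883, -0.001, -0.001]
wrist_force: [0.5, -0.5, -0.4]
opening: 0.0265
grasp_force: 39.4
```

```bash
python3 - <<'E'
from h import *
P=state();im=ctrl.capture('wrist')[:,:,::-1];cv2.imwrite('pics/w2.png',im)
P=state()
print(proj('wrist',[[.546,.366,.003]],P))
plan([(.546,.366,.055,None),(.546,.366,.034,None)])
E
```

```text
t 5.15 p [0.5437 0.3664 0.138 ] yaw 0.595 F [ 0.5 -0.5 -0.4] open 0.0265 grip 39.4
t 5.20 p [0.5445 0.3654 0.1382] yaw 0.593 F [-0.1  0.1 -0.3] open 0.0268 grip 39.4
[[258.85964972 186.29808229]]
t [-0.03  0.17  8.31] w [-0.002  0.     0.003] rows 1.3 r 0.657 psi 0.59
t [0.  0.  2.1] w [0. 0. 0.] rows 0.3 r 0.657 psi 0.59
```

View pics/w2.png

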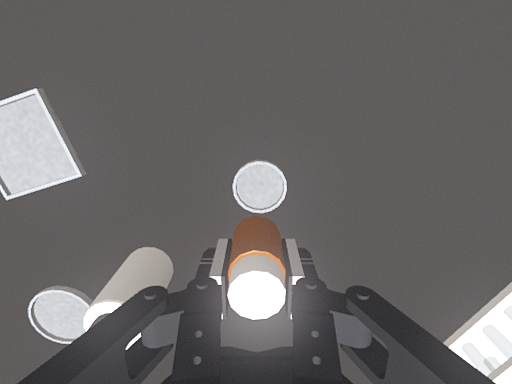

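The vial is held upright. The small tray shows at (260,187), about 1 mm from the prediction. I'll lower the vial into it.

Request:
carry_out --series '[{"tx": 0,"ty": 0.2,"tz": 3,"wx": 0,"wy": 0,"wz": 0,"jaw": -1},{"tx": 0,"ty": 0.2,"tz": 7,"wx": 0,"wy": 0,"wz": 0,"jaw": -1},{"tx": 0,"ty": 0.2,"tz": 9,"wx": 0,"wy": 0,"wz": 0,"jaw": -1},{"tx": 0,"ty": 0.2,"tz": 10,"wx": 0,"wy": 0,"wz": 0,"jaw": -1},{"tx": 0,"ty": 0.2,"tz": 10.4,"wx": 0,"wy": 0,"wz": 0,"jaw": -1}]'

```text
time_s: 5.82
position: [0.5476, 0.3662, 0.0355]
ee_rot: [0.47, 0.882, 0.0, 0.0]
wrist_force: [-0.6, -0.2, 0.3]
opening: 0.0266
grasp_force: 39.4
```

Request:
carry_out --series '[{"tx": 0,"ty": 0,"tz": 0.1,"wx": 0,"wy": 0,"wz": 0,"jaw": -1},{"tx": 0,"ty": 0,"tz": 0.2,"wx": 0,"wy": 0,"wz": 0,"jaw": -1},{"tx": 0,"ty": 0,"tz": 0.3,"wx": 0,"wy": 0,"wz": 0,"jaw": -1},{"tx": 0,"ty": 0,"tz": 0.3,"wx": 0,"wy": 0,"wz": 0,"jaw": -1}]'

```text
time_s: 6.32
position: [0.5479, 0.3668, 0.0344]
ee_rot: [0.47, 0.883, 0.001, 0.001]
wrist_force: [-1.8, -1.1, 4.6]
opening: 0.0268
grasp_force: 39.9
```

```bash
python3 - <<'E'
from h import *
P=state();ctrl.capture('wrist');state();ctrl.capture('wrist');state()
E
```

```text
t 6.33 p [0.5479 0.3668 0.0344] yaw 0.592 F [-1.8 -1.1  4.6] open 0.0268 grip 39.9
t 6.38 p [0.5478 0.3669 0.0344] yaw 0.592 F [-2.3 -1.4  4.6] open 0.0267 grip 39.9
t 6.42 p [0.5478 0.3668 0.0343] yaw 0.592 F [-0.8 -0.6  5.6] open 0.0267 grip 39.9
```

Request:
carry_out --series '[{"tx": 0,"ty": 0,"tz": 0,"wx": 0,"wy": 0,"wz": 0,"jaw": -0.2},{"tx": 0,"ty": 0,"tz": 0,"wx": 0,"wy": 0,"wz": 0,"jaw": 0.1},{"tx": 0,"ty": 0,"tz": 0,"wx": 0,"wy": 0,"wz": 0,"jaw": 0.5},{"tx": 0,"ty": 0,"tz": 0,"wx": 0,"wy": 0,"wz": 0,"jaw": 0.5},{"tx": 0,"ty": 0,"tz": 0,"wx": 0,"wy": 0,"wz": 0,"jaw": 0.5}]'

```text
time_s: 7.05
position: [0.547, 0.3664, 0.0322]
ee_rot: [0.47, 0.883, -0.0, -0.0]
wrist_force: [0.3, 0.9, -0.7]
opening: 0.0639
grasp_force: 0.0
```

Request:
carry_out --series '[{"tx": 0,"ty": 0,"tz": -2,"wx": 0,"wy": 0,"wz": 0,"jaw": 0.5},{"tx": 0,"ty": 0,"tz": -6,"wx": 0,"wy": 0,"wz": 0,"jaw": 0.7},{"tx": 0,"ty": 0,"tz": -11,"wx": 0,"wy": 0,"wz": 0,"jaw": 1},{"tx": 0,"ty": 0,"tz": -16,"wx": 0,"wy": 0,"wz": 0,"jaw": 1},{"tx": 0,"ty": 0,"tz": -19,"wx": 0,"wy": 0,"wz": 0,"jaw": 1}]'

```text
time_s: 7.68
position: [0.5482, 0.367, 0.2281]
ee_rot: [0.47, 0.883, 0.003, 0.002]
wrist_force: [-0.1, 0.2, 0.3]
opening: 0.085
grasp_force: 0.0
```

```bash
python3 - <<'E'
from h import *
state();im=ctrl.capture('top')[:,:,::-1]
c=blob((im.min(2)>140).astype(np.uint8)*255,(107,163),14);print('vial',rect(ray('top',c,.057)))
cv2.imwrite('pics/x.png',cv2.resize(im[100:260,60:220],None,fx=3,fy=3))
P=state();plan([(.635,.18,.23,None),(.66,.03,.23,None),(.645,-.127,.23,None)])
E
```

```text
t 7.67 p [0.5482 0.367  0.2281] yaw 0.592 F [-0.1  0.2  0.3] open 0.0850 grip 0.0
vial [5.4637e+02 3.6632e+02 2.5800e+01 2.3390e+01 3.0000e-02]
t 7.72 p [0.5497 0.3678 0.2324] yaw 0.592 F [0.9 0.3 2.7] open 0.0858 grip 0.0
t [-20.34  -3.41   0.24] w [ 0.013 -0.     0.316] rows 3.3 r 0.660 psi 0.28
t [-15.11  -1.69   0.  ] w [0.    0.    0.231] rows 2.4 r 0.661 psi 0.05
t [-15.62  -2.21   0.  ] w [0.   0.   0.24] rows 2.5 r 0.657 psi -0.19
```

View pics/x.png

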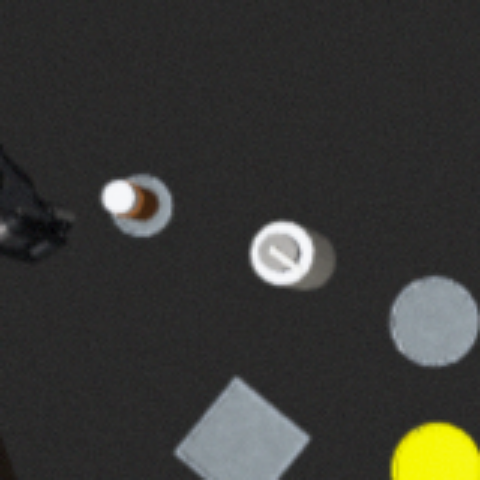

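The vial stands inside the small tray, with its cap at (546,366) mm and the tray at (546,366) mm. The stain bottle is next.

Request:
carry_out --series '[{"tx": -5,"ty": -0.8,"tz": 0,"wx": 0.01,"wy": 0,"wz": 0.08,"jaw": 1},{"tx": -10,"ty": -1.7,"tz": 0,"wx": 0.01,"wy": 0,"wz": 0.16,"jaw": 1},{"tx": -15,"ty": -2.5,"tz": 0,"wx": 0.01,"wy": 0,"wz": 0.24,"jaw": 1},{"tx": -20.3,"ty": -3.4,"tz": 0,"wx": 0.01,"wy": 0,"wz": 0.316,"jaw": 1}]'

```text
time_s: 8.22
position: [0.6326, 0.1777, 0.2233]
ee_rot: [0.604, 0.797, -0.004, -0.002]
wrist_force: [-0.0, 0.2, -0.3]
opening: 0.0854
grasp_force: 0.0
```

Request:
carry_out --series '[{"tx": -5,"ty": -0.5,"tz": 0,"wx": 0,"wy": 0,"wz": 0.08,"jaw": 1},{"tx": -10,"ty": -1.1,"tz": 0,"wx": 0,"wy": 0,"wz": 0.15,"jaw": 1},{"tx": -15.1,"ty": -1.7,"tz": 0,"wx": 0,"wy": 0,"wz": 0.231,"jaw": 1}]'

```text
time_s: 8.6
position: [0.657, 0.0275, 0.2236]
ee_rot: [0.692, 0.722, -0.004, -0.001]
wrist_force: [0.9, -0.3, -0.2]
opening: 0.0856
grasp_force: 0.0
```

Request:
carry_out --series '[{"tx": -5,"ty": -0.7,"tz": 0,"wx": 0,"wy": 0,"wz": 0.08,"jaw": 1},{"tx": -10,"ty": -1.4,"tz": 0,"wx": 0,"wy": 0,"wz": 0.16,"jaw": 1},{"tx": -15.6,"ty": -2.2,"tz": 0,"wx": 0,"wy": 0,"wz": 0.24,"jaw": 1},{"tx": -15.6,"ty": -2.2,"tz": 0,"wx": 0,"wy": 0,"wz": 0.24,"jaw": 1},{"tx": -15.6,"ty": -2.2,"tz": 0,"wx": 0,"wy": 0,"wz": 0.24,"jaw": 1}]'

```text
time_s: 9.22
position: [0.6419, -0.1276, 0.224]
ee_rot: [0.773, 0.635, -0.004, -0.001]
wrist_force: [-0.5, 0.3, 0.7]
opening: 0.0852
grasp_force: 0.0
```

```bash
python3 - <<'E'
from h import *
P=state();im=ctrl.capture('wrist')[:,:,::-1];cv2.imwrite('pics/w3.png',im)
print(proj('wrist',[[.645,-.127,.082],[.645,-.127,0]],P))
m=(im.max(2)<35).astype(np.uint8)*255
plan([(.645,-.127,.034,None)])
E
```

```text
t 9.22 p [ 0.6419 -0.1276  0.224 ] yaw -0.195 F [-0.5  0.3  0.7] open 0.0852 grip 0.0
[[259.94266868 181.74169369]
 [259.57277589 161.90498745]]
t [ 0.15  0.45 18.98] w [-0.008  0.005  0.   ] rows 3.0 r 0.657 psi -0.19
```

View pics/w3.png

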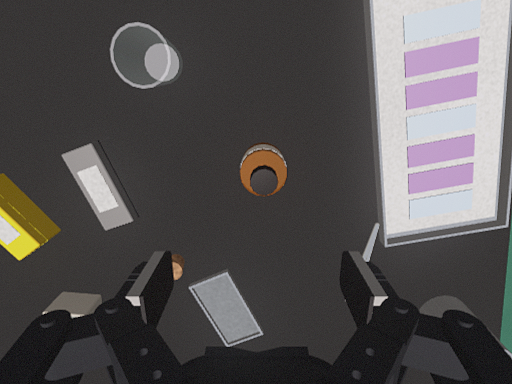

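The bottle cap is at (264,181) and the prediction was (260,182), so the bottle is about 3.7 mm further out along tool y. I'll correct for that and take out the small tilt.

Request:
carry_out --series '[{"tx": 0.1,"ty": 0.8,"tz": 5,"wx": -0.008,"wy": 0.004,"wz": 0,"jaw": 1},{"tx": 0.1,"ty": 0.8,"tz": 10,"wx": -0.008,"wy": 0.004,"wz": 0,"jaw": 1},{"tx": 0.1,"ty": 0.8,"tz": 15,"wx": -0.008,"wy": 0.004,"wz": 0,"jaw": 1},{"tx": 0.1,"ty": 0.8,"tz": 18,"wx": -0.008,"wy": 0.004,"wz": 0,"jaw": 1},{"tx": 0.1,"ty": 0.8,"tz": 19,"wx": -0.008,"wy": 0.004,"wz": 0,"jaw": 1}]'

```text
time_s: 9.9
position: [0.6469, -0.1268, 0.0308]
ee_rot: [0.772, 0.636, -0.002, -0.002]
wrist_force: [0.4, 0.2, 1.0]
opening: 0.0852
grasp_force: 0.0
```

Request:
carry_out --series '[{"tx": 0,"ty": 0,"tz": 0,"wx": 0,"wy": 0,"wz": 0,"jaw": 0.4},{"tx": 0,"ty": 0,"tz": 0,"wx": 0,"wy": 0,"wz": 0,"jaw": -0.1},{"tx": 0,"ty": 0,"tz": 0,"wx": 0,"wy": 0,"wz": 0,"jaw": -1},{"tx": 0,"ty": 0,"tz": 0,"wx": 0,"wy": 0,"wz": 0,"jaw": -1},{"tx": 0,"ty": 0,"tz": 0,"wx": 0,"wy": 0,"wz": 0,"jaw": -1}]' --force 50

```text
time_s: 10.52
position: [0.6501, -0.1296, 0.0362]
ee_rot: [0.773, 0.635, 0.001, 0.002]
wrist_force: [0.6, 0.9, 6.1]
opening: 0.0492
grasp_force: 52.3
```

```bash
python3 - <<'E'
from h import *
p,q=state();ctrl.capture('wrist');state();print(np.round(q,4))
z=.034
plan([(.6486,-.128,z+.13,None),(.59,-.04,z+.13,None),(.53,.04,z+.13,None),(.4515,.1263,z+.13,None)],(.6486,-.128,z,-.19))
E
```

```text
t 10.53 p [ 0.6501 -0.1296  0.0362] yaw -0.195 F [0.6 0.9 6.1] open 0.0492 grip 52.3
t 10.57 p [ 0.6501 -0.1296  0.0362] yaw -0.195 F [0.7 1.1 6.3] open 0.0485 grip 52.3
[7.726e-01 6.349e-01 6.000e-04 2.400e-03]
t [  0.   0. -13.] w [0.    0.    0.005] rows 2.1 r 0.661 psi -0.19
t [ 7.5  -7.45  0.  ] w [ 0.     0.    -0.127] rows 1.7 r 0.591 psi -0.07
t [ 7.58 -6.53  0.  ] w [ 0.     0.    -0.143] rows 1.6 r 0.532 psi 0.08
t [ 9.2  -7.18  0.  ] w [ 0.     0.    -0.197] rows 1.9 r 0.469 psi 0.27
```

Request:
carry_out --series '[{"tx": 0,"ty": 0,"tz": -1,"wx": 0,"wy": 0,"wz": 0,"jaw": -1},{"tx": 0,"ty": 0,"tz": -4,"wx": 0,"wy": 0,"wz": 0,"jaw": -1},{"tx": 0,"ty": 0,"tz": -8,"wx": 0,"wy": 0,"wz": 0,"jaw": -1},{"tx": 0,"ty": 0,"tz": -12,"wx": 0,"wy": 0,"wz": 0,"jaw": -1},{"tx": 0,"ty": 0,"tz": -13,"wx": 0,"wy": 0,"wz": 0,"jaw": -1}]'

```text
time_s: 11.2
position: [0.6497, -0.1295, 0.1671]
ee_rot: [0.773, 0.635, 0.001, 0.003]
wrist_force: [0.6, -0.3, -1.3]
opening: 0.0486
grasp_force: 52.0
```

Request:
carry_out --series '[{"tx": 1,"ty": -1,"tz": 0,"wx": 0,"wy": 0,"wz": -0.02,"jaw": -1},{"tx": 3,"ty": -3,"tz": 0,"wx": 0,"wy": 0,"wz": -0.05,"jaw": -1},{"tx": 5.2,"ty": -5.2,"tz": 0,"wx": 0,"wy": 0,"wz": -0.09,"jaw": -1},{"tx": 7.5,"ty": -7.5,"tz": 0,"wx": 0,"wy": 0,"wz": -0.127,"jaw": -1}]'

```text
time_s: 11.7
position: [0.5863, -0.039, 0.1598]
ee_rot: [0.73, 0.683, -0.002, -0.002]
wrist_force: [0.1, -0.2, -1.0]
opening: 0.0488
grasp_force: 51.9
```

Request:
carry_out --series '[{"tx": 2.5,"ty": -2.2,"tz": 0,"wx": 0,"wy": 0,"wz": -0.05,"jaw": -1},{"tx": 5,"ty": -4.4,"tz": 0,"wx": 0,"wy": 0,"wz": -0.1,"jaw": -1},{"tx": 7.6,"ty": -6.5,"tz": 0,"wx": 0,"wy": 0,"wz": -0.143,"jaw": -1}]'

```text
time_s: 12.08
position: [0.5263, 0.041, 0.1599]
ee_rot: [0.679, 0.734, -0.003, -0.002]
wrist_force: [-0.0, 0.2, -1.4]
opening: 0.0486
grasp_force: 51.9
```

Request:
carry_out --series '[{"tx": 2.5,"ty": -2,"tz": 0,"wx": 0,"wy": 0,"wz": -0.05,"jaw": -1},{"tx": 5.5,"ty": -4.2,"tz": 0,"wx": 0,"wy": 0,"wz": -0.12,"jaw": -1},{"tx": 8,"ty": -6.2,"tz": 0,"wx": 0,"wy": 0,"wz": -0.17,"jaw": -1},{"tx": 9.2,"ty": -7.2,"tz": 0,"wx": 0,"wy": 0,"wz": -0.197,"jaw": -1},{"tx": 9.2,"ty": -7.2,"tz": 0,"wx": 0,"wy": 0,"wz": -0.197,"jaw": -1}]'

```text
time_s: 12.7
position: [0.4495, 0.1263, 0.1617]
ee_rot: [0.604, 0.797, -0.002, -0.0]
wrist_force: [0.7, -0.2, -1.1]
opening: 0.0488
grasp_force: 51.9
```

```bash
python3 - <<'E'
from h import *
P=state();im=ctrl.capture('wrist')[:,:,::-1];cv2.imwrite('pics/w4.png',im)
P=state()
print(proj('wrist',[[.4515,.1263,.008]],P))
plan([(.4515,.1263,.1,None)])
E
```

```text
t 12.70 p [0.4495 0.1263 0.1617] yaw 0.273 F [ 0.7 -0.2 -1.1] open 0.0488 grip 51.9
t 12.75 p [0.4505 0.1258 0.1623] yaw 0.273 F [-0.3  0.5 -0.8] open 0.0489 grip 51.9
[[257.82248488 179.52606911]]
t [0.04 0.12 6.23] w [-0.002  0.002 -0.   ] rows 1.0 r 0.469 psi 0.27
```

View pics/w4.png

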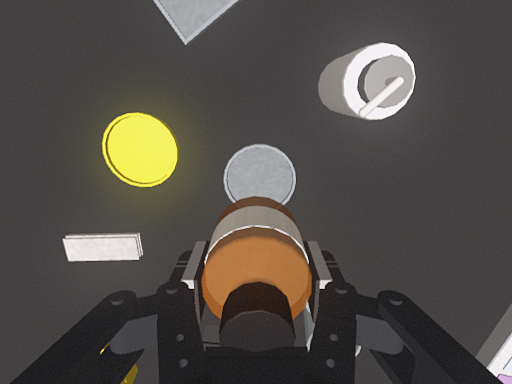

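The tray centre shows at (260,179) and the prediction was (258,179.5), so I'll shift ty by about 0.25 cm. The wash bottle (385,80) and the yellow decoy (140,150) are clear.

Request:
carry_out --series '[{"tx": 0,"ty": 0.2,"tz": 3,"wx": 0,"wy": 0,"wz": 0,"jaw": -1},{"tx": 0,"ty": 0.2,"tz": 7,"wx": 0,"wy": 0,"wz": 0,"jaw": -1},{"tx": 0,"ty": 0.2,"tz": 10,"wx": 0,"wy": 0,"wz": 0,"jaw": -1},{"tx": 0,"ty": 0.2,"tz": 11.6,"wx": 0,"wy": 0,"wz": 0,"jaw": -1},{"tx": 0,"ty": 0.2,"tz": 12.3,"wx": 0,"wy": 0,"wz": 0,"jaw": -1}]'

```text
time_s: 13.38
position: [0.4531, 0.1256, 0.0394]
ee_rot: [0.605, 0.796, -0.001, 0.0]
wrist_force: [0.3, -0.8, -0.7]
opening: 0.0488
grasp_force: 51.9
```

Request:
carry_out --series '[{"tx": 0,"ty": 0,"tz": 0.2,"wx": 0,"wy": 0,"wz": 0,"jaw": -1},{"tx": 0,"ty": 0,"tz": 0.3,"wx": 0,"wy": 0,"wz": 0,"jaw": -1},{"tx": 0,"ty": 0,"tz": 0.4,"wx": 0,"wy": 0,"wz": 0,"jaw": -1},{"tx": 0,"ty": 0,"tz": 0.4,"wx": 0,"wy": 0,"wz": 0,"jaw": -1}]'

```text
time_s: 13.88
position: [0.4536, 0.1258, 0.0391]
ee_rot: [0.604, 0.797, -0.001, 0.001]
wrist_force: [-8.0, -2.0, 14.0]
opening: 0.0485
grasp_force: 53.4
```

Request:
carry_out --series '[{"tx": 0,"ty": 0,"tz": -0.1,"wx": 0,"wy": 0,"wz": 0,"jaw": 0.2},{"tx": 0,"ty": 0,"tz": -0.1,"wx": 0,"wy": 0,"wz": 0,"jaw": 0.4},{"tx": 0,"ty": 0,"tz": -0.1,"wx": 0,"wy": 0,"wz": 0,"jaw": 0.8},{"tx": 0,"ty": 0,"tz": -0.1,"wx": 0,"wy": 0,"wz": 0,"jaw": 0.8},{"tx": 0,"ty": 0,"tz": -0.1,"wx": 0,"wy": 0,"wz": 0,"jaw": 0.8}]'

```text
time_s: 14.5
position: [0.4527, 0.1261, 0.037]
ee_rot: [0.605, 0.796, -0.001, 0.0]
wrist_force: [0.2, 0.4, -0.4]
opening: 0.0766
grasp_force: 0.0
```

Request:
carry_out --series '[{"tx": 0,"ty": 0,"tz": -2,"wx": 0,"wy": 0,"wz": 0,"jaw": 0.8},{"tx": 0,"ty": 0,"tz": -6,"wx": 0,"wy": 0,"wz": 0,"jaw": 0.8},{"tx": 0,"ty": 0,"tz": -11,"wx": 0,"wy": 0,"wz": 0,"jaw": 1},{"tx": 0,"ty": 0,"tz": -16,"wx": 0,"wy": 0,"wz": 0,"jaw": 1},{"tx": 0,"ty": 0,"tz": -19,"wx": 0,"wy": 0,"wz": 0,"jaw": 1}]'

```text
time_s: 15.12
position: [0.4537, 0.1265, 0.2301]
ee_rot: [0.605, 0.796, 0.001, 0.002]
wrist_force: [0.1, 0.1, 0.1]
opening: 0.0856
grasp_force: 0.0
```

```bash
python3 - <<'E'
from h import *
P=state();im=ctrl.capture('wrist')[:,:,::-1];P=state()
c=blob((im.max(2)<40).astype(np.uint8)*255,proj('wrist',[[.4515,.1263,.085]],P)[0],30);print('cap',rect(ray('wrist',c,.085,P)))
print(proj('wrist',[[.4515,.1263,.085]],P))
cv2.imwrite('pics/x2.png',im)
plan([(.50,.01,.225,.21),(.465,-.114,.225,.15)])
E
```

```text
t 15.12 p [0.4537 0.1265 0.2301] yaw 0.272 F [0.1 0.1 0.1] open 0.0856 grip 0.0
t 15.18 p [0.4555 0.1267 0.2339] yaw 0.272 F [1.  1.4 2.4] open 0.0855 grip 0.0
cap [4.5288e+02 1.3722e+02 2.2230e+01 8.4700e+00 3.2000e-01]
[[250.9258215  180.39148715]]
t [-12.43   1.14   0.94] w [0.009 0.004 0.062] rows 2.0 r 0.500 psi 0.21
t [-11.4   -6.01   0.  ] w [0.   0.   0.06] rows 2.1 r 0.479 psi 0.15
```

View pics/x2.png

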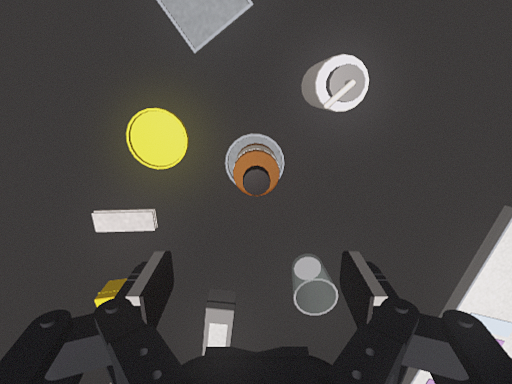

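The bottle stands in the large tray: its axis is near column 256 and the tray centre near column 255. The slide case is next.

Request:
carry_out --series '[{"tx": -4.1,"ty": 0.4,"tz": 0.2,"wx": 0,"wy": 0,"wz": 0.02,"jaw": 1},{"tx": -8.2,"ty": 0.8,"tz": 0.4,"wx": 0,"wy": 0,"wz": 0.04,"jaw": 1},{"tx": -12.4,"ty": 1.2,"tz": 0.6,"wx": 0,"wy": 0,"wz": 0.062,"jaw": 1}]'

```text
time_s: 15.55
position: [0.4978, 0.0092, 0.2205]
ee_rot: [0.629, 0.777, -0.001, 0.0]
wrist_force: [0.5, -0.2, -0.4]
opening: 0.0853
grasp_force: 0.0
```

Request:
carry_out --series '[{"tx": -4,"ty": -2,"tz": 0,"wx": 0,"wy": 0,"wz": 0.02,"jaw": 1},{"tx": -8,"ty": -4,"tz": 0,"wx": 0,"wy": 0,"wz": 0.04,"jaw": 1},{"tx": -11.4,"ty": -6,"tz": 0,"wx": 0,"wy": 0,"wz": 0.06,"jaw": 1},{"tx": -11.4,"ty": -6,"tz": 0,"wx": 0,"wy": 0,"wz": 0.06,"jaw": 1},{"tx": -11.4,"ty": -6,"tz": 0,"wx": 0,"wy": 0,"wz": 0.06,"jaw": 1}]'

```text
time_s: 16.18
position: [0.4627, -0.1134, 0.2209]
ee_rot: [0.652, 0.758, -0.001, -0.0]
wrist_force: [0.6, 0.0, -0.1]
opening: 0.0856
grasp_force: 0.0
```

```bash
python3 - <<'E'
from h import *
P=state();im=ctrl.capture('wrist')[:,:,::-1];cv2.imwrite('pics/w5.png',im)
uv=proj('wrist',[[.465,-.114,.042]],P)[0];print(uv)
sat=im.max(2).astype(int)-im.min(2)
for th in(90,110,130):
    c=blob(((im.max(2)>th)&(sat<40)).astype(np.uint8)*255,uv,75);print(th,rect(ray('wrist',c,.042,P)),c.min(0),c.max(0))
E
```

```text
t 16.18 p [ 0.4627 -0.1134  0.2209] yaw 0.150 F [ 0.6  0.  -0.1] open 0.0856 grip 0.0
[258.49035787 174.20294398]
90 [ 467.78 -111.93   96.69   75.49   -1.45] [226 126] [297 214]
110 [ 465.01 -112.77   94.79   38.1    -1.42] [241 128] [277 214]
130 [ 465.32 -112.73   94.75   37.19   -1.42] [241 128] [277 214]
```

View pics/w5.png

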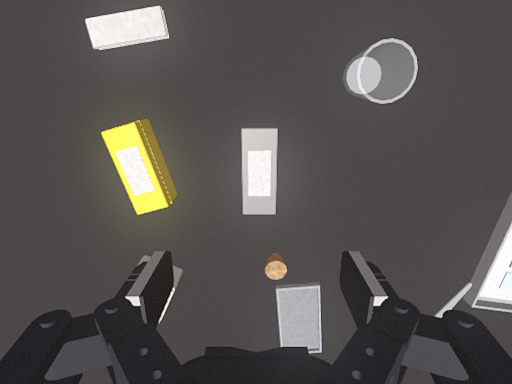

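The case measures 95 x 38 mm at (465,-113) mm with yaw -1.42, which matches the sizes given. The yellow case (140,170) stays clear of the left finger. I'll go down and grip.

Request:
carry_out --series '[{"tx": 0,"ty": 0.2,"tz": 5,"wx": 0,"wy": 0,"wz": 0,"jaw": 1},{"tx": 0,"ty": 0.2,"tz": 10,"wx": 0,"wy": 0,"wz": 0,"jaw": 1},{"tx": 0,"ty": 0.2,"tz": 15,"wx": 0,"wy": 0,"wz": 0,"jaw": 1},{"tx": 0,"ty": 0.2,"tz": 18,"wx": 0,"wy": 0,"wz": 0,"jaw": 1},{"tx": 0,"ty": 0.2,"tz": 19.2,"wx": 0,"wy": 0,"wz": 0,"jaw": 1}]'

```text
time_s: 16.85
position: [0.4637, -0.1121, 0.0274]
ee_rot: [0.651, 0.759, -0.001, -0.002]
wrist_force: [0.8, 0.9, -0.3]
opening: 0.0853
grasp_force: 0.0
```

Request:
carry_out --series '[{"tx": 0,"ty": 0,"tz": 0,"wx": 0,"wy": 0,"wz": 0,"jaw": 0.3},{"tx": 0,"ty": 0,"tz": 0,"wx": 0,"wy": 0,"wz": 0,"jaw": 0},{"tx": 0,"ty": 0,"tz": 0,"wx": 0,"wy": 0,"wz": 0,"jaw": -1},{"tx": 0,"ty": 0,"tz": 0,"wx": 0,"wy": 0,"wz": 0,"jaw": -1},{"tx": 0,"ty": 0,"tz": 0,"wx": 0,"wy": 0,"wz": 0,"jaw": -1}]' --force 50

```text
time_s: 17.48
position: [0.4662, -0.1145, 0.0313]
ee_rot: [0.652, 0.758, -0.0, 0.002]
wrist_force: [0.3, 0.6, 6.5]
opening: 0.0372
grasp_force: 52.9
```

```bash
python3 - <<'E'
from h import *
p,q=state();ctrl.capture('wrist');p,q=state();y=yaw_of(q)
x0,y0=p[0],p[1];z=p[2]
plan([(x0,y0,z+.12,y),(.52,-.22,z+.12,.20),(.5575,-.331,z+.12,.24)],(x0,y0,z,y))
E
```

```text
t 17.48 p [ 0.4662 -0.1145  0.0313] yaw 0.150 F [0.3 0.6 6.5] open 0.0372 grip 52.9
t 17.52 p [ 0.4662 -0.1145  0.0313] yaw 0.150 F [0.4 0.4 7.2] open 0.0370 grip 52.9
t [  0.   0. -12.] w [ 0.  0. -0.] rows 1.9 r 0.480 psi 0.15
t [-11.24   3.74   0.  ] w [ 0.    0.   -0.05] rows 1.9 r 0.565 psi 0.20
t [-11.62   1.47   0.  ] w [ 0.    0.   -0.04] rows 1.9 r 0.648 psi 0.24
```

Request:
carry_out --series '[{"tx": 0,"ty": 0,"tz": -1,"wx": 0,"wy": 0,"wz": 0,"jaw": -1},{"tx": 0,"ty": 0,"tz": -4,"wx": 0,"wy": 0,"wz": 0,"jaw": -1},{"tx": 0,"ty": 0,"tz": -8,"wx": 0,"wy": 0,"wz": 0,"jaw": -1},{"tx": 0,"ty": 0,"tz": -11,"wx": 0,"wy": 0,"wz": 0,"jaw": -1},{"tx": 0,"ty": 0,"tz": -12,"wx": 0,"wy": 0,"wz": 0,"jaw": -1}]'

```text
time_s: 18.15
position: [0.4654, -0.114, 0.1516]
ee_rot: [0.652, 0.758, -0.0, 0.002]
wrist_force: [0.3, -0.2, -2.0]
opening: 0.0372
grasp_force: 52.2
```

Request:
carry_out --series '[{"tx": -2,"ty": 0.7,"tz": 0,"wx": 0,"wy": 0,"wz": -0.01,"jaw": -1},{"tx": -5,"ty": 1.7,"tz": 0,"wx": 0,"wy": 0,"wz": -0.02,"jaw": -1},{"tx": -8,"ty": 2.7,"tz": 0,"wx": 0,"wy": 0,"wz": -0.04,"jaw": -1},{"tx": -11.2,"ty": 3.7,"tz": 0,"wx": 0,"wy": 0,"wz": -0.05,"jaw": -1}]'

```text
time_s: 18.65
position: [0.5178, -0.2202, 0.1473]
ee_rot: [0.633, 0.774, -0.001, -0.001]
wrist_force: [-0.5, 1.0, -1.1]
opening: 0.0369
grasp_force: 52.2
```

Request:
carry_out --series '[{"tx": -3,"ty": 0.4,"tz": 0,"wx": 0,"wy": 0,"wz": -0.01,"jaw": -1},{"tx": -6.5,"ty": 0.8,"tz": 0,"wx": 0,"wy": 0,"wz": -0.02,"jaw": -1},{"tx": -9.5,"ty": 1.2,"tz": 0,"wx": 0,"wy": 0,"wz": -0.03,"jaw": -1},{"tx": -11.6,"ty": 1.5,"tz": 0,"wx": 0,"wy": 0,"wz": -0.04,"jaw": -1},{"tx": -11.6,"ty": 1.5,"tz": 0,"wx": 0,"wy": 0,"wz": -0.04,"jaw": -1}]'

```text
time_s: 19.27
position: [0.5551, -0.3311, 0.1473]
ee_rot: [0.618, 0.786, -0.001, -0.001]
wrist_force: [-0.3, 0.3, -1.4]
opening: 0.037
grasp_force: 52.2
```

```bash
python3 - <<'E'
from h import *
P=state();im=ctrl.capture('wrist')[:,:,::-1];cv2.imwrite('pics/w6.png',im)
t=Rn.from_euler('z',-1.33);c=np.array([[x,y,0] for x,y in((.056,.027),(.056,-.027),(-.056,-.027),(-.056,.027),(0,0))])
print(proj('wrist',t.apply(c)+[.5575,-.331,.008],P).round(1))
plan([(.5575,-.331,.1,.24)])
E
```

```text
t 19.27 p [ 0.5551 -0.3311  0.1473] yaw 0.238 F [-0.3  0.3 -1.4] open 0.0370 grip 52.2
[[286.1 238.3]
 [232.3 238.4]
 [228.7 124.4]
 [290.1 124.3]
 [259.3 185.1]]
t [-0.17  0.24  4.74] w [-0.003 -0.001 -0.001] rows 0.8 r 0.648 psi 0.24
```

View pics/w6.png

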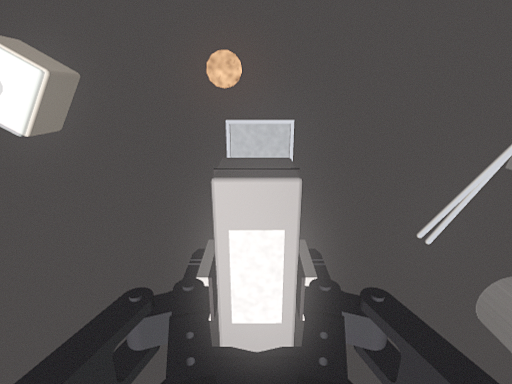

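The tray's far rim is where I predicted, within 1 px (inner corners about (229,124) and (291,124)), and the case is aligned with it. I'll lower the case.

Request:
carry_out --series '[{"tx": -0.2,"ty": 0.2,"tz": 3,"wx": 0,"wy": 0,"wz": 0,"jaw": -1},{"tx": -0.2,"ty": 0.2,"tz": 6.5,"wx": 0,"wy": 0,"wz": 0,"jaw": -1},{"tx": -0.2,"ty": 0.2,"tz": 9.5,"wx": 0,"wy": 0,"wz": 0,"jaw": -1},{"tx": -0.2,"ty": 0.2,"tz": 10.8,"wx": 0,"wy": 0,"wz": 0,"jaw": -1},{"tx": -0.2,"ty": 0.2,"tz": 11.3,"wx": 0,"wy": 0,"wz": 0,"jaw": -1}]'

```text
time_s: 19.95
position: [0.5578, -0.3304, 0.036]
ee_rot: [0.617, 0.787, -0.001, -0.0]
wrist_force: [-0.3, -0.8, -0.8]
opening: 0.0369
grasp_force: 52.1
```

Request:
carry_out --series '[{"tx": 0,"ty": 0,"tz": 0.2,"wx": 0,"wy": 0,"wz": 0,"jaw": -1},{"tx": 0,"ty": 0,"tz": 0.3,"wx": 0,"wy": 0,"wz": 0,"jaw": -1},{"tx": 0,"ty": 0,"tz": 0.4,"wx": 0,"wy": 0,"wz": 0,"jaw": -1},{"tx": 0,"ty": 0,"tz": 0.4,"wx": 0,"wy": 0,"wz": 0,"jaw": -1}]'

```text
time_s: 20.45
position: [0.5589, -0.3317, 0.0344]
ee_rot: [0.617, 0.787, -0.001, 0.001]
wrist_force: [-1.7, 0.0, 2.8]
opening: 0.0371
grasp_force: 52.6
```

Request:
carry_out --series '[{"tx": 0,"ty": 0,"tz": 0.1,"wx": 0,"wy": 0,"wz": 0,"jaw": -1},{"tx": 0,"ty": 0,"tz": 0.1,"wx": 0,"wy": 0,"wz": 0,"jaw": -1},{"tx": 0,"ty": 0,"tz": 0.1,"wx": 0,"wy": 0,"wz": 0,"jaw": 0.1},{"tx": 0,"ty": 0,"tz": 0,"wx": 0,"wy": 0,"wz": 0,"jaw": 0.4},{"tx": 0,"ty": 0,"tz": 0,"wx": 0,"wy": 0,"wz": 0,"jaw": 0.6}]'

```text
time_s: 21.08
position: [0.5581, -0.3312, 0.0326]
ee_rot: [0.617, 0.787, -0.001, 0.0]
wrist_force: [0.6, 0.1, -0.2]
opening: 0.0686
grasp_force: 0.0
```

Request:
carry_out --series '[{"tx": 0,"ty": 0,"tz": 0,"wx": 0,"wy": 0,"wz": 0,"jaw": 0.6},{"tx": 0,"ty": 0,"tz": -3,"wx": 0,"wy": 0,"wz": 0,"jaw": 0.8},{"tx": 0,"ty": 0,"tz": -8,"wx": 0,"wy": 0,"wz": 0,"jaw": 1},{"tx": 0,"ty": 0,"tz": -14,"wx": 0,"wy": 0,"wz": 0,"jaw": 1},{"tx": 0,"ty": 0,"tz": -19,"wx": 0,"wy": 0,"wz": 0,"jaw": 1}]'

```text
time_s: 21.7
position: [0.5585, -0.331, 0.2253]
ee_rot: [0.617, 0.787, -0.001, 0.001]
wrist_force: [0.8, -0.6, 0.2]
opening: 0.0854
grasp_force: 0.0
```

```bash
python3 - <<'E'
from h import *
P=state()
plan([(.46,-.34,.225,0.),(.352,-.290,.225,-.29)])
P=state();im=ctrl.capture('wrist')[:,:,::-1];cv2.imwrite('pics/w7.png',im)
for th in(110,130,160):
    c=blob((im.max(2)>th).astype(np.uint8)*255,proj('wrist',[[.5575,-.331,.045]],P)[0],60);print(th,rect(ray('wrist',c,.045,P)))
E
```

```text
t 21.70 p [ 0.5585 -0.331   0.2253] yaw 0.240 F [ 0.8 -0.6  0.2] open 0.0854 grip 0.0
t [ 1.47 -9.78  0.03] w [0.001 0.003 0.24 ] rows 1.6 r 0.572 psi 0.00
t [  5.  -10.8   0. ] w [0.   0.   0.29] rows 1.9 r 0.456 psi -0.29
t 21.70 p [ 0.5585 -0.331   0.2253] yaw 0.240 F [ 0.8 -0.6  0.2] open 0.0854 grip 0.0
110 [ 555.73 -323.44  109.79   55.08   -1.33]
130 [ 555.79 -323.43  109.79   54.53   -1.33]
160 [ 555.76 -322.79  108.73   53.89   -1.33]
```

View pics/w7.png

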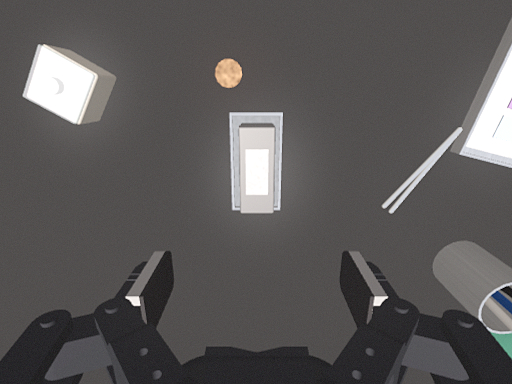

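Request:
carry_out --series '[{"tx": 0.7,"ty": -4.9,"tz": 0,"wx": 0,"wy": 0,"wz": 0.12,"jaw": 1},{"tx": 1.5,"ty": -9.8,"tz": 0,"wx": 0,"wy": 0,"wz": 0.24,"jaw": 1}]'

```text
time_s: 22.0
position: [0.4586, -0.3396, 0.223]
ee_rot: [0.708, 0.706, -0.001, 0.001]
wrist_force: [-0.4, -0.8, 0.1]
opening: 0.0853
grasp_force: 0.0
```

Request:
carry_out --series '[{"tx": 1.7,"ty": -3.6,"tz": 0,"wx": 0,"wy": 0,"wz": 0.1,"jaw": 1},{"tx": 3.4,"ty": -7.2,"tz": 0,"wx": 0,"wy": 0,"wz": 0.2,"jaw": 1},{"tx": 5,"ty": -10.8,"tz": 0,"wx": 0,"wy": 0,"wz": 0.29,"jaw": 1},{"tx": 5,"ty": -10.8,"tz": 0,"wx": 0,"wy": 0,"wz": 0.29,"jaw": 1},{"tx": 5,"ty": -10.8,"tz": 0,"wx": 0,"wy": 0,"wz": 0.29,"jaw": 1}]'

```text
time_s: 22.62
position: [0.352, -0.29, 0.2232]
ee_rot: [0.802, 0.598, -0.001, 0.001]
wrist_force: [-0.0, -0.8, -0.2]
opening: 0.0853
grasp_force: 0.0
```

```bash
python3 - <<'E'
from h import *
P0=([.5585,-.331,.2253],[.617,.787,-.001,.001])
print('case',ray('wrist',[[239,127],[275,127],[239,213],[275,213]],.045,P0).mean(0),'tray',ray('wrist',[[230,113],[283,113],[232,211],[281,211]],.008,P0).mean(0))
P=state();im=ctrl.capture('wrist')[:,:,::-1];cv2.imwrite('pics/w8.png',im)
uv=proj('wrist',[[.3515,-.2908,.05]],P)[0];print(uv)
for th in(170,200,225):
    c=blob((im.min(2)>th).astype(np.uint8)*255,uv,50);print(th,rect(ray('wrist',c,.05,P)),c.min(0),c.max(0))
E
```

```text
case [ 0.55966151 -0.32989498  0.045     ] tray [ 0.55939667 -0.33079986  0.008     ]
t 22.62 p [ 0.352  -0.29    0.2232] yaw -0.290 F [-0.  -0.8 -0.2] open 0.0853 grip 0.0
[255.20591873 175.43602488]
170 [ 351.51 -289.45   55.37   54.48    1.28] [229 148] [281 199]
200 [ 351.48 -289.97   54.35   54.1     1.28] [229 149] [281 199]
225 [ 3.5180e+02 -2.8948e+02  5.3540e+01  5.3200e+01 -2.9000e-01] [229 149] [281 198]
```

View pics/w8.png

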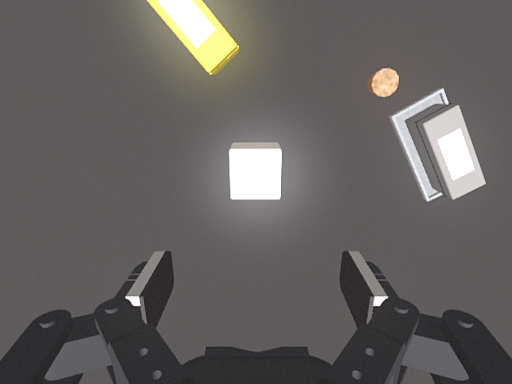

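The case is within 1 mm of its tray centre. The dish is square to the gripper at (255,174), at (351.6,-289.7) mm. I'll go straight down.

Request:
carry_out --series '[{"tx": 0,"ty": 0,"tz": 5,"wx": 0,"wy": 0,"wz": 0,"jaw": 1},{"tx": 0,"ty": 0,"tz": 10,"wx": 0,"wy": 0,"wz": 0,"jaw": 1},{"tx": 0,"ty": 0,"tz": 15,"wx": 0,"wy": 0,"wz": 0,"jaw": 1},{"tx": 0,"ty": 0,"tz": 18,"wx": 0,"wy": 0,"wz": 0,"jaw": 1},{"tx": 0,"ty": 0,"tz": 19.3,"wx": 0,"wy": 0,"wz": 0,"jaw": 1}]'

```text
time_s: 23.3
position: [0.3514, -0.2894, 0.0278]
ee_rot: [0.802, 0.598, -0.001, -0.001]
wrist_force: [0.4, 0.6, 0.1]
opening: 0.0851
grasp_force: 0.0
```

Request:
carry_out --series '[{"tx": 0,"ty": 0,"tz": 0,"wx": 0,"wy": 0,"wz": 0,"jaw": 0.5},{"tx": 0,"ty": 0,"tz": 0,"wx": 0,"wy": 0,"wz": 0,"jaw": 0.2},{"tx": 0,"ty": 0,"tz": 0,"wx": 0,"wy": 0,"wz": 0,"jaw": -1},{"tx": 0,"ty": 0,"tz": 0,"wx": 0,"wy": 0,"wz": 0,"jaw": -1},{"tx": 0,"ty": 0,"tz": 0,"wx": 0,"wy": 0,"wz": 0,"jaw": -1}]' --force 60

```text
time_s: 23.92
position: [0.3524, -0.2911, 0.0314]
ee_rot: [0.802, 0.598, -0.001, 0.002]
wrist_force: [0.0, -0.1, 6.2]
opening: 0.055
grasp_force: 66.7
```

```bash
python3 - <<'E'
from h import *
p,q=state();y=yaw_of(q)
x0,y0,z=p;Z=z+.15
plan([(x0,y0,Z,y),(.45,-.20,Z,-.1),(.49,-.07,Z,.15),(.49,.08,Z,.4),(.435,.21,Z,.68),(.352,.28,Z,.89)],(x0,y0,z,y))
E
```

```text
t 23.93 p [ 0.3524 -0.2911  0.0314] yaw -0.290 F [ 0.  -0.1  6.2] open 0.0550 grip 66.7
t [  0.   0. -15.] w [0. 0. 0.] rows 2.4 r 0.457 psi -0.29
t [11.52  6.75  0.  ] w [ 0.    0.   -0.19] rows 2.1 r 0.492 psi -0.10
t [13.33  2.68  0.  ] w [ 0.    0.   -0.25] rows 2.2 r 0.495 psi 0.15
t [14.83  2.24  0.  ] w [ 0.    0.   -0.25] rows 2.4 r 0.496 psi 0.40
t [14.12 -0.    0.  ] w [ 0.    0.   -0.28] rows 2.3 r 0.483 psi 0.68
t [10.66 -2.05  0.  ] w [ 0.    0.   -0.21] rows 1.7 r 0.450 psi 0.89
```

Request:
carry_out --series '[{"tx": 0,"ty": 0,"tz": -1,"wx": 0,"wy": 0,"wz": 0,"jaw": -1},{"tx": 0,"ty": 0,"tz": -4.5,"wx": 0,"wy": 0,"wz": 0,"jaw": -1},{"tx": 0,"ty": 0,"tz": -9,"wx": 0,"wy": 0,"wz": 0,"jaw": -1},{"tx": 0,"ty": 0,"tz": -13,"wx": 0,"wy": 0,"wz": 0,"jaw": -1},{"tx": 0,"ty": 0,"tz": -15,"wx": 0,"wy": 0,"wz": 0,"jaw": -1}]'

```text
time_s: 24.55
position: [0.3517, -0.2899, 0.1822]
ee_rot: [0.802, 0.598, -0.001, 0.002]
wrist_force: [0.1, -0.2, -1.4]
opening: 0.055
grasp_force: 65.9
```

Request:
carry_out --series '[{"tx": 2,"ty": 1.2,"tz": 0,"wx": 0,"wy": 0,"wz": -0.03,"jaw": -1},{"tx": 5,"ty": 2.9,"tz": 0,"wx": 0,"wy": 0,"wz": -0.08,"jaw": -1},{"tx": 8,"ty": 4.7,"tz": 0,"wx": 0,"wy": 0,"wz": -0.13,"jaw": -1},{"tx": 11.5,"ty": 6.8,"tz": 0,"wx": 0,"wy": 0,"wz": -0.19,"jaw": -1}]'

```text
time_s: 25.05
position: [0.4494, -0.1977, 0.1792]
ee_rot: [0.741, 0.671, -0.001, -0.0]
wrist_force: [-0.4, 0.2, -1.5]
opening: 0.0547
grasp_force: 65.8
```

Request:
carry_out --series '[{"tx": 3.3,"ty": 0.7,"tz": 0,"wx": 0,"wy": 0,"wz": -0.06,"jaw": -1},{"tx": 6.6,"ty": 1.4,"tz": 0,"wx": 0,"wy": 0,"wz": -0.12,"jaw": -1},{"tx": 10,"ty": 2,"tz": 0,"wx": 0,"wy": 0,"wz": -0.19,"jaw": -1},{"tx": 13.3,"ty": 2.7,"tz": 0,"wx": 0,"wy": 0,"wz": -0.25,"jaw": -1}]'

```text
time_s: 25.55
position: [0.4889, -0.0678, 0.1788]
ee_rot: [0.651, 0.759, -0.001, -0.0]
wrist_force: [-0.7, -0.5, -3.2]
opening: 0.0548
grasp_force: 65.7
```

Request:
carry_out --series '[{"tx": 3.7,"ty": 0.6,"tz": 0,"wx": 0,"wy": 0,"wz": -0.06,"jaw": -1},{"tx": 7.4,"ty": 1.1,"tz": 0,"wx": 0,"wy": 0,"wz": -0.12,"jaw": -1},{"tx": 11.1,"ty": 1.7,"tz": 0,"wx": 0,"wy": 0,"wz": -0.19,"jaw": -1},{"tx": 14.8,"ty": 2.2,"tz": 0,"wx": 0,"wy": 0,"wz": -0.25,"jaw": -1}]'

```text
time_s: 26.05
position: [0.4882, 0.0816, 0.1786]
ee_rot: [0.552, 0.834, -0.001, -0.0]
wrist_force: [0.4, 0.7, -2.1]
opening: 0.0551
grasp_force: 65.7
```

Request:
carry_out --series '[{"tx": 3.5,"ty": 0,"tz": 0,"wx": 0,"wy": 0,"wz": -0.07,"jaw": -1},{"tx": 7,"ty": 0,"tz": 0,"wx": 0,"wy": 0,"wz": -0.14,"jaw": -1},{"tx": 10.6,"ty": 0,"tz": 0,"wx": 0,"wy": 0,"wz": -0.21,"jaw": -1},{"tx": 14.1,"ty": 0,"tz": 0,"wx": 0,"wy": 0,"wz": -0.28,"jaw": -1}]'

```text
time_s: 26.55
position: [0.4329, 0.211, 0.1783]
ee_rot: [0.43, 0.903, -0.002, -0.0]
wrist_force: [0.8, -0.1, -2.2]
opening: 0.0548
grasp_force: 65.7
```

Request:
carry_out --series '[{"tx": 3,"ty": -0.6,"tz": 0,"wx": 0,"wy": 0,"wz": -0.06,"jaw": -1},{"tx": 6,"ty": -1.2,"tz": 0,"wx": 0,"wy": 0,"wz": -0.12,"jaw": -1},{"tx": 9,"ty": -1.7,"tz": 0,"wx": 0,"wy": 0,"wz": -0.18,"jaw": -1},{"tx": 10.7,"ty": -2,"tz": 0,"wx": 0,"wy": 0,"wz": -0.21,"jaw": -1},{"tx": 10.7,"ty": -2,"tz": 0,"wx": 0,"wy": 0,"wz": -0.21,"jaw": -1}]'

```text
time_s: 27.18
position: [0.3507, 0.281, 0.1785]
ee_rot: [0.333, 0.943, -0.001, 0.0]
wrist_force: [0.2, 0.6, -2.2]
opening: 0.0552
grasp_force: 65.7
```

```bash
python3 - <<'E'
from h import *
P=state();im=ctrl.capture('wrist')[:,:,::-1];cv2.imwrite('pics/w9.png',im)
P=state()
t=Rn.from_euler('z',-.68);c=np.array([[x,y,0] for x,y in((.039,.039),(.039,-.039),(-.039,-.039),(-.039,.039),(0,0))])
print(proj('wrist',t.apply(c)+[.3517,.2796,.008],P).round(1))
plan([(.3517,.2796,.1,.89)])
E
```

```text
t 27.18 p [0.3507 0.281  0.1785] yaw 0.891 F [ 0.2  0.6 -2.2] open 0.0552 grip 65.7
t 27.23 p [0.3515 0.2807 0.1787] yaw 0.890 F [ 0.1  0.8 -2.5] open 0.0549 grip 65.7
[[292.6 211.1]
 [220.8 211. ]
 [217.8 138.9]
 [295.7 139. ]
 [256.7 176.5]]
t [-0.08 -0.06  7.87] w [-0.002  0.001  0.   ] rows 1.3 r 0.449 psi 0.89
```

View pics/w9.png

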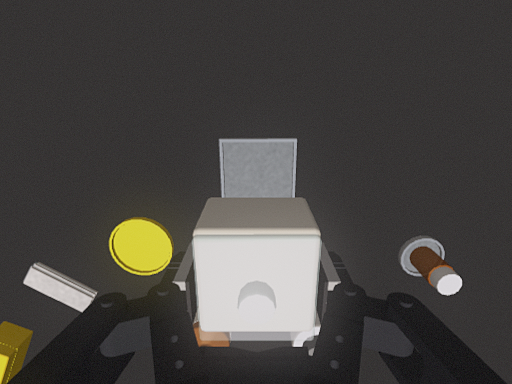

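The tray's far edge spans columns 219 to 297 at row 139, parallel to the dish and about 1.7 px from the prediction. I'll lower the dish with ty +0.1.

Request:
carry_out --series '[{"tx": -0.1,"ty": 0.1,"tz": 4,"wx": 0,"wy": 0,"wz": 0,"jaw": -1},{"tx": -0.1,"ty": 0.1,"tz": 8.5,"wx": 0,"wy": 0,"wz": 0,"jaw": -1},{"tx": -0.1,"ty": 0.1,"tz": 12,"wx": 0,"wy": 0,"wz": 0,"jaw": -1},{"tx": -0.1,"ty": 0.1,"tz": 13.8,"wx": 0,"wy": 0,"wz": 0,"jaw": -1},{"tx": -0.1,"ty": 0.1,"tz": 14.3,"wx": 0,"wy": 0,"wz": 0,"jaw": -1}]'

```text
time_s: 27.85
position: [0.3529, 0.2797, 0.0345]
ee_rot: [0.335, 0.942, -0.002, -0.001]
wrist_force: [-0.1, -0.6, 0.2]
opening: 0.0547
grasp_force: 65.9
```

Request:
carry_out --series '[{"tx": 0,"ty": 0,"tz": 0.2,"wx": 0,"wy": 0,"wz": 0,"jaw": -1},{"tx": 0,"ty": 0,"tz": 0.3,"wx": 0,"wy": 0,"wz": 0,"jaw": -1},{"tx": 0,"ty": 0,"tz": 0.4,"wx": 0,"wy": 0,"wz": 0,"jaw": -1},{"tx": 0,"ty": 0,"tz": 0.5,"wx": 0,"wy": 0,"wz": 0,"jaw": -1},{"tx": 0,"ty": 0,"tz": 0.5,"wx": 0,"wy": 0,"wz": 0,"jaw": -1}]'

```text
time_s: 28.48
position: [0.3542, 0.2808, 0.0344]
ee_rot: [0.334, 0.943, -0.001, 0.0]
wrist_force: [-7.5, -7.6, 20.3]
opening: 0.0551
grasp_force: 68.2
```

Request:
carry_out --series '[{"tx": 0,"ty": 0,"tz": -0.2,"wx": 0,"wy": 0,"wz": 0,"jaw": -1},{"tx": 0,"ty": 0,"tz": -0.3,"wx": 0,"wy": 0,"wz": 0,"jaw": 0.3},{"tx": 0,"ty": 0,"tz": -0.3,"wx": 0,"wy": 0,"wz": 0,"jaw": 0.6},{"tx": 0,"ty": 0,"tz": -0.3,"wx": 0,"wy": 0,"wz": 0,"jaw": 1},{"tx": 0,"ty": 0,"tz": -0.3,"wx": 0,"wy": 0,"wz": 0,"jaw": 1}]'

```text
time_s: 29.1
position: [0.353, 0.2808, 0.0338]
ee_rot: [0.334, 0.943, -0.001, 0.0]
wrist_force: [-0.7, -0.6, 0.3]
opening: 0.0854
grasp_force: 0.0
```

Request:
carry_out --series '[{"tx": 0,"ty": 0,"tz": 0,"wx": 0,"wy": 0,"wz": 0,"jaw": 1},{"tx": 0,"ty": 0,"tz": -3,"wx": 0,"wy": 0,"wz": 0,"jaw": 1},{"tx": 0,"ty": 0,"tz": -8,"wx": 0,"wy": 0,"wz": 0,"jaw": 1},{"tx": 0,"ty": 0,"tz": -14,"wx": 0,"wy": 0,"wz": 0,"jaw": 1},{"tx": 0,"ty": 0,"tz": -19,"wx": 0,"wy": 0,"wz": 0,"jaw": 1}]'

```text
time_s: 29.72
position: [0.3531, 0.2811, 0.2263]
ee_rot: [0.334, 0.943, -0.0, 0.001]
wrist_force: [1.1, -0.0, 0.1]
opening: 0.0854
grasp_force: 0.0
```

Request:
carry_out --series '[{"tx": 5,"ty": 0,"tz": -1,"wx": 0,"wy": 0,"wz": 0,"jaw": 1},{"tx": 10,"ty": 0,"tz": -2,"wx": 0,"wy": 0,"wz": 0,"jaw": 1},{"tx": 14,"ty": 3,"tz": -2,"wx": 0,"wy": 0,"wz": 0,"jaw": 1},{"tx": 14,"ty": 7,"tz": -2,"wx": 0,"wy": 0,"wz": 0,"jaw": 1},{"tx": 14,"ty": 7,"tz": -2,"wx": 0,"wy": 0,"wz": 0,"jaw": 1}]'

```text
time_s: 30.35
position: [0.2887, 0.425, 0.2431]
ee_rot: [0.333, 0.943, -0.001, -0.0]
wrist_force: [-0.8, 0.5, 0.2]
opening: 0.0854
grasp_force: 0.0
```

```bash
python3 - <<'E'
from h import *
state();im=ctrl.capture('top')[:,:,::-1];b=ctrl.capture('side')[:,:,::-1]
s=cv2.imread('pics/side0.png')
g=im.min(2);c=blob((g>190).astype(np.uint8)*255,proj('top',[[.3517,.2796,.053]])[0],24);print('dish',rect(ray('top',c,.053)))
c=blob((im.max(2)>130).astype(np.uint8)*255,proj('top',[[.5575,-.331,.045]])[0],24);print('case',rect(ray('top',c,.045)))
print('cap stain exp',proj('top',[[.4515,.1263,.085]]))
cv2.imwrite('pics/fin.png',np.hstack([im[90:290,70:440],b[90:290,130:372]]))
E
```

```text
t 30.35 p [0.2887 0.425  0.2431] yaw 0.891 F [-0.8  0.5  0.2] open 0.0854 grip 0.0
dish [353.73 277.7   54.82  54.82   0.89]
case [ 553.67 -321.47  115.46   58.42   -1.33]
cap stain exp [[199.70236179 206.33132893]]
```

View pics/fin.png

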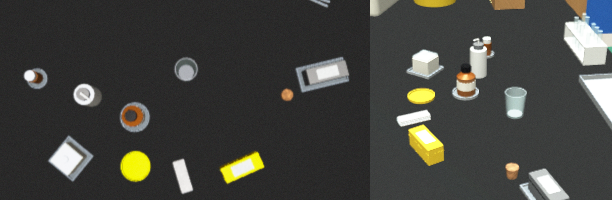

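All four things stand in their trays. The dish is about 2 to 3 mm from its tray centre, the beaker (256,159) and wash bottle have not moved, and the arm is clear.

```bash
python3 -c "
from workcell import ctrl
print(ctrl.hand_in())"
```

```text
the job is handed in; nothing more can be done
None
```

I set all four items down in their matching trays, left the beaker and wash bottle where they were, and handed the job in at about 30 s; the hand-in call returned no verdict.

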